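Clip the solenoid injector into the spray tester

ROBOT

A 7-joint arm with a two-finger parallel gripper is mounted at the origin on the work surface. World frame = base frame: x ahead of the robot, y to its left, z up, the work surface at z = 0. Lengths are in m, angles in rad, forces in N, time in s.
With the tool pointing down it reaches from about 0.35 to 0.9 m from the base axis. Payload 7.2 kg.
Tool frame: the origin (TCP) lies midway between the tips of the shut fingers; the grasp point (between the pads) lies 19 mm behind it; z points along the fingers, y is the line along which they close (so a half turn about z gives the same grasp; the last joint's range is limited). The gripper opens to 88 mm and grips with 3 to 60 N. Pads are 20 mm wide; open, the fingers measure 115 mm over their backs; the gripper's body (75 mm by 178 mm) begins 61 mm behind the grasp point.
Start: joints at [1.153, 0.411, -0.013, 1.596, 0.006, 1.134, -0.082], TCP at [0.214, -0.587, 0.183] pointing down, gripper open.
Joint ranges: [-2.95, 2.95], [-0.29, 1.99], [-1.47, 1.44], [0.14, 2.54], [-1.03, 4.17], [0.13, 1.85], [-2.86, 2.86]. Speed limits (rad/s): [2.39, 2.39, 3.01, 3.01, 3.14, 3.14, 3.14].

INTERFACE

Orientations are given as a rotation vector (axis times angle).
In Python, from workcell import r, viewer gives the robot as it stands.
- The arm moves only by the tool move_arm, never from a script. Its argument "plan" is a list of rows, each a list of 5 numbers: the shift along the tool's x, y, z in m, then the turn about the tool's z in rad, then the closure in counts, from 0 (fully open) to 255 (shut). A call has 1 to 10 rows; each row shifts and turns the commanded pose from where the row before left it, along the tool's axes as they then stand; what a row does not reach is not made up. A row lasts 1/8 s, in which the tool goes at most 62.5 mm and 10.7 degrees, less where a joint would pass 70% of its speed; a pose out of reach is approached as far as the arm can. A call is refused whole if a number of a shift passes 0.0625 or a number of a turn 0.188, either way. A call with a gripper value outside its range is refused whole. The fingers move at their own pace and stop on an object; "grip_force" is the grip in N (left out, the last holds). Time passes only in rows, so rows that do not move let the fingers close. It gives the time, the measured TCP pose, the force, the opening and the grip force at its end, in the units of the state.
- r.state(): the state, without advancing time (a new reading comes with each control period).
- viewer.get_image(name): name is "side" or "top"; returns a dict with "frame" (400x640x3 uint8, red, green, blue), "depth" (400x640 float32, m along the optical axis (not along the pixel's ray), 0 where there is no reading), "fx", "fy", "cx", "cy" (pixels), "distortion" ([k1, k2, p1, p2, k3] as OpenCV has them; the pictures are not rectified), "rvec" (rotation vector, rad) and "tvec" (3), from world to camera coordinates, as OpenCV has them. Camera axes: x right, y down, z forward; pixel columns grow to the right and rows downward; lengths in m; the calibration is good to about 2 mm. A picture is of the moment at which its call begins.
- r.hand_in(): hands the job in; it is judged then, once.
The state is a dict: "t": time; "joint_pos": joint angles; "joint_vel": joint speeds; "joint_efforts": joint torques, N m; "tool_pos": TCP position; "orientation": TCP orientation; "contact_force": force on the tool from outside, world axes, zero at the start; "torque": the same for the moment, N m; "finger_gap": opening from 0.0 (shut) to 1.0 (fully open); "finger_force": force on a finger pad.
Only numpy, scipy, OpenCV 4.12 (cv2) and the standard library are available. Lean on these libraries where they do the work, as an engineer would, in place of code of your own. Each camera call takes 0.05 s, during which the arm holds its last target. There are 200 camera calls.

TASK

Take the one injector with the square block on its tail out of the crowded blue tray, reaching down only where there is room between its neighbours, which must stay lying in their notches. Lay it in the spray tester's holder with its nozzle towards the tall grey block, a collar over each pair of rollers, and press it down until it snaps fully home; then stop pushing and let go. Do not drop it, and leave the bottle, bin and wrench where they are.

Things in the scene. Friction and masses are not known exactly. Their poses are not given: they have to be found in the camera images.
- injector: The injector to take, the only one with a square black block (36 mm cube) as tail. Steel, lying along its x: waist 22 mm in diameter, x -28 to 28; collars 42 mm in diameter, x 28 to 56 and -56 to -28; nozzle to x 96; block x -92 to -56. 0.3-0.55 kg, balanced near its origin: on the axis, mid-waist, at first 49 mm above the table. x points to the nozzle. In one of the tray's four inner notches.
- injector_nozzle (a point): The nozzle's end, on the axis, 96 mm from the injector's origin.
- neighbour1: Ordinary loose steel injector, 0.4 kg, that stays in the tray. Waist, collars, nozzle, origin and axes as injector, but its tail is a thin round stem, 14 mm in diameter.
- neighbour2: Ordinary loose steel injector, 0.4 kg, that stays in the tray. Waist, collars, nozzle, origin and axes as injector, but its tail is a thin round stem, 14 mm in diameter.
- neighbour3: Ordinary loose steel injector, 0.4 kg, that stays in the tray. Waist, collars, nozzle, origin and axes as injector, but its tail is a thin round stem, 14 mm in diameter.
- neighbour4: Ordinary loose steel injector, 0.4 kg, that stays in the tray. Waist, collars, nozzle, origin and axes as injector, but its tail is a thin round stem, 14 mm in diameter.
- neighbour5: Ordinary loose steel injector, 0.4 kg, that stays in the tray. Waist, collars, nozzle, origin and axes as injector, but its tail is a thin round stem, 14 mm in diameter.
- tray: Fixed blue tray, 250 (x) x 376 (y) mm, walls 40 mm high. Rails at its x -42 and 42 (14 mm wide, 46 mm high), between them only the 4 mm floor. Six injectors lie 54 mm apart in its y, along its x, nozzles to +x, each shifted up to 10 mm along its axis. 12 mm between collars, 32 mm between waists: fingers fit where target's and neighbours' waists overlap (36 mm or more). Origin: underside, centre.
- holder: Fixed holder: aluminium plate, x -108 to 142, 100 mm wide, 10 mm thick. The nozzle must point along its x, to a grey block (x 112 to 142, 70 mm wide, 85 mm high). At x -42 and 42: V saddle and sprung pair of jaws with white rollers, each 16 to 22 mm long in x, up to 75 mm high; between x -31 and 31 all is free above 21 mm. Origin: underside, under the seat.
- seat (a point): Where the injector's origin lies when home: on the axis midway between the saddles, 55 mm above the table; axes as holder. Collars meet the rollers with the injector 30 mm above; merely laid there it stays up. Resistance peaks near 23 mm above (a push of 6 to 11 N besides its weight), fades at 14.5 mm above; then the rollers pull it down home and hold it.
- jaw_left (a joint): Opening (m) of the sprung jaw on the holder's +y side, with two white rollers (10 mm in diameter, 14 mm long, along x, axes 69.5 mm above the table, 21 mm from the holder's middle): 0 shut, 0.005 as the collar passes, 0.009 at most, under 0.002 with the injector home.
- jaw_right (a joint): The same for the jaw on the -y side.
- saddle: The two fixed V saddles (14 mm wide, at the holder's x -42 and 42) on which the collars rest when home. Origin as holder.
- bottle: Bystander: white bottle, 68 mm in diameter, 170 mm high, beyond the work. Origin: underside.
- parts_bin: Bystander: red open bin 90 x 140 x 60 mm. Origin: underside, centre.
- wrench: Bystander: steel wrench lying on the table.
There are look-alikes about, which are no part of the job. What is shaped like the injector but orange, pink or yellow is not meant.

How it is judged:
By the outcome, as a careful person would: the job done as asked, in the order asked, and still so for the second after the job is handed in, with the robot touching nothing.
It also fails if it takes over 42 s, if anything falls off the work surface, if the arm or the gripper's body presses on something with over 40 N, if the wrist force passes 120 N, or if a joint passes its speed limit or range.

## Working session

There is one attempt and no reset: what is moved stays moved. The work goes in short steps, Python scripts to look and compute and a tool call to move; the robot and the scene stay as the last step left them, time stands still between calls to the robot, and variables do not carry over. Pictures are saved under pics/ and viewed, at most 10 in all, crops included, and the job is handed in when it is done.

Besides the shell and the picture viewer there is one more tool, called after "Emit:" by a JSON object that holds its "method" and its "body", one argument or row to a line. move_arm: Moves the arm, as the interface text tells. Its arguments: {"type":"object","properties":{"plan":{"type":"array"},"grip_force":{"type":"number"}},"required":["plan"]}

```bash
mkdir -p pics; ls; cat > h.py <<'E'
import numpy as np, cv2
from workcell import r, viewer
def shot(name,tag):
    d=viewer.get_image(name); np.savez(f'pics/{tag}.npz',**d)
    cv2.imwrite(f'pics/{tag}.png',d['frame'][...,::-1]); return d
def world(d,u,v,z=None):
    K=np.array([[d['fx'],0,d['cx']],[0,d['fy'],d['cy']],[0,0,1]],float)
    n=cv2.undistortPoints(np.array([[[u,v]]],float),K,np.array(d['distortion'],float))[0,0]
    R=cv2.Rodrigues(np.array(d['rvec'],float))[0]; t=np.array(d['tvec'],float).ravel()
    ray=R.T@np.r_[n,1]; c=-R.T@t
    if z is None: s=float(d['depth'][int(round(v)),int(round(u))])
    else: s=(z-c[2])/ray[2]
    return c+s*ray
E
python3 - <<'E'
from h import *
for n in('top','side'):
    d=shot(n,n+'0'); print(n,d['fx'],d['cx'],d['cy'],d['distortion'],d['rvec'],d['tvec'])
s=r.state(); print(s)
E
```

```text
pics
top 409.02656486708196 316.9787705040975 199.20858413457498 [-0.04728899  0.          0.          0.          0.        ] [ 2.13819029 -2.18267636  0.09265724] [-0.04338446  0.50010166  1.40735396]
side 509.6906946444872 321.72981995625116 209.86097133666067 [-0.04880822  0.          0.          0.          0.        ] [ 0.10560022 -2.90999911  1.07111794] [0.4804196  0.11250919 1.47402081]
{'t': 0.1, 'joint_pos': array([ 1.15277442,  0.41182629, -0.01270749,  1.59692453,  0.00561485,
        1.13431465, -0.08220215]), 'joint_vel': array([-0.00061272, -0.00117123, -0.00043768, -0.0033111 ,  0.00023852,
        0.0019562 , -0.0007786 ]), 'joint_efforts': array([ 4.44654637e-03, -5.89094317e+01,  6.44817911e-01, -2.91705555e+01,
       -5.37117489e-02,  1.45395024e-02,  1.90332912e-05]), 'tool_pos': array([ 0.21398811, -0.58669294,  0.18270393]), 'orientation': array([-3.09228267e+00, -5.46496547e-01,  5.71582987e-04]), 'contact_force': array([ 1.22175876, -0.72957565, -0.03743396]), 'torque': array([0.04935225, 0.04607   , 0.01143107]), 'finger_force': 0.0, 'finger_gap': 1.0041290753775656}
```

View pics/top0.png

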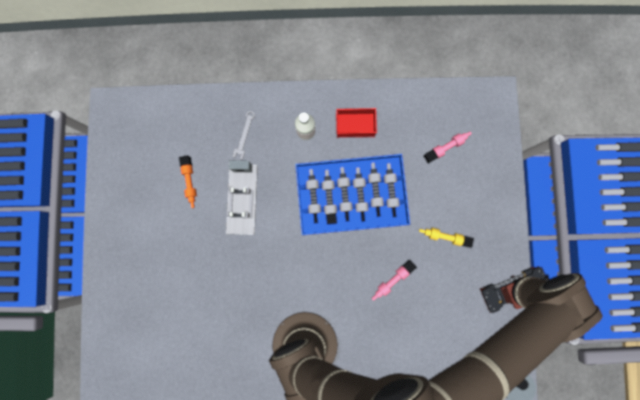

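View pics/side0.png

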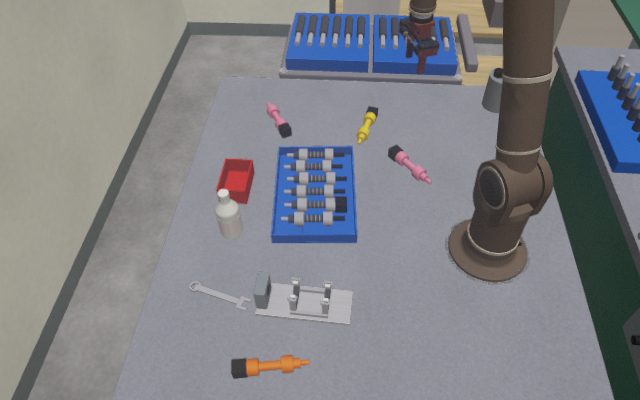

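Top view: tray at (352,195) with nozzles pointing up (+x). The target has a black block at (331,218), second from the left. The holder is at (241,200) with its grey block at (240,165), also up. I'll enlarge both.

```bash
python3 - <<'E'
from h import *
d=dict(np.load('pics/top0.npz'))
f=d['frame'][...,::-1]
a=cv2.resize(f[145:245,290:415],None,fx=6,fy=6,interpolation=cv2.INTER_CUBIC); cv2.imwrite('pics/trayc.png',a)
b=cv2.resize(f[145:245,200:280],None,fx=6,fy=6,interpolation=cv2.INTER_CUBIC)
d2=dict(np.load('pics/side0.npz')); g=d2['frame'][...,::-1]
c=cv2.resize(g[260:335,245:365],None,fx=6,fy=6,interpolation=cv2.INTER_CUBIC)
cv2.imwrite('pics/holdc.png',b); cv2.imwrite('pics/holds.png',c)
E
```

```text
(no output)
```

View pics/trayc.png

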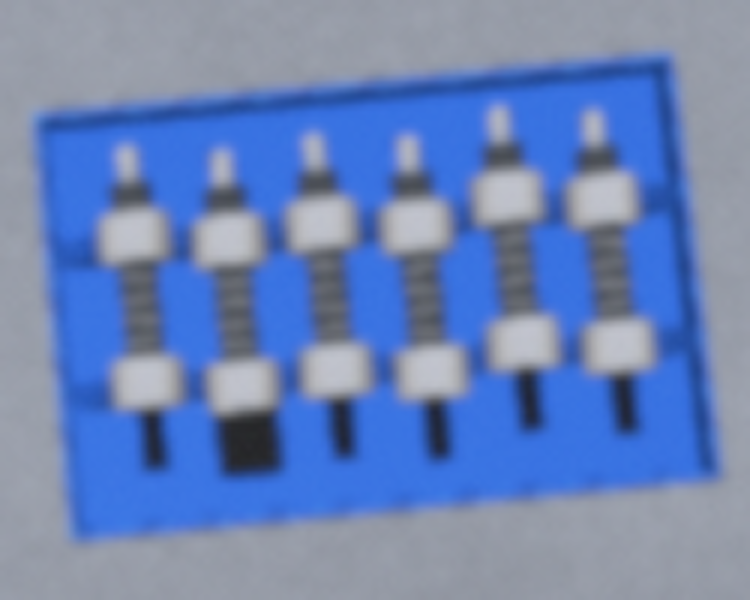

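View pics/holdc.png

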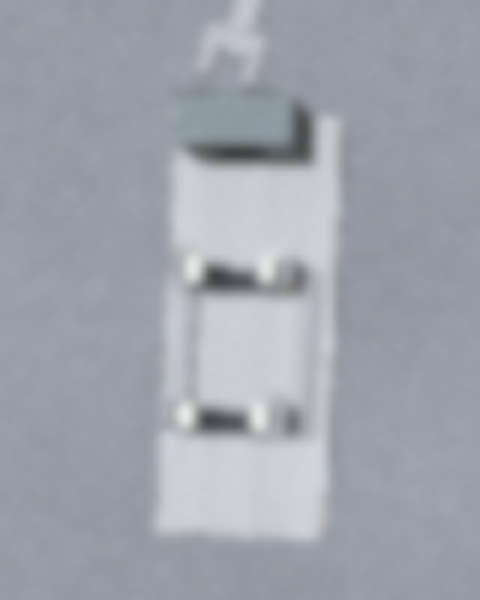

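View pics/holds.png

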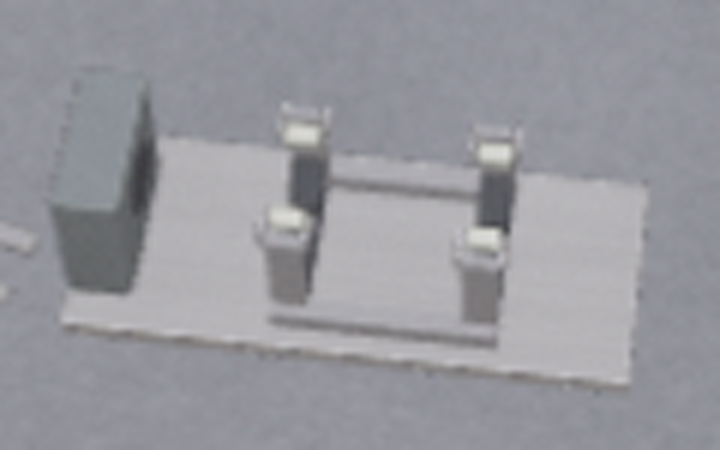

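Crop readings in enlarged pixels:
- **Tray crop:** target collars at (229,239) and (242,387), block at (250,442), nozzle tip at (220,150).
- **Holder crop, top view:** rollers at (192,268), (268,265), (186,415), (262,415).
- **Holder crop, side view:** rollers at (303,132), (495,152), (288,215), (486,238).

```bash
cat > m.py <<'E'
from h import *
T=dict(np.load('pics/top0.npz'));S=dict(np.load('pics/side0.npz'))
def P(d,o,x,y,z): return world(d,o[0]+(x+.5)/6-.5,o[1]+(y+.5)/6-.5,z)
tr=(290,145);ht=(200,145);hs=(245,260)
np.set_printoptions(precision=4,suppress=True)
print('cam',-cv2.Rodrigues(T['rvec'])[0].T@T['tvec'].ravel())
col=[[(133,237),(147,383)],[(229,239),(242,387)],[(321,222),(336,370)],[(416,225),(431,371)],[(506,197),(524,343)],[(602,200),(619,346)]]
for i,(a,b) in enumerate(col):
    p,q=P(T,tr,*a,.055),P(T,tr,*b,.055); print(i,(p+q)[:2]/2,np.degrees(np.arctan2(*(p-q)[1::-1])),np.linalg.norm(p-q))
c=[P(T,tr,*a,.04)[:2] for a in((38,118),(670,60),(718,478),(78,540))]
print('tray',np.mean(c,0),[np.degrees(np.arctan2(*v[::-1])) for v in(c[0]-c[3],c[1]-c[2])],np.degrees(np.arctan2(*(c[0]-c[1])))*-1,np.degrees(np.arctan2(*(c[3]-c[2])))*-1,np.linalg.norm(c[0]-c[1]),np.linalg.norm(c[0]-c[3]))
for nm,d,o,pts in(('T',T,ht,[(192,268),(268,265),(186,415),(262,415)]),('S',S,hs,[(288,215),(303,132),(486,238),(495,152)])):
    w=[P(d,o,*a,.073)[:2] for a in pts]; w=np.array(w);print(nm,w.tolist(),w.mean(0)); v=w[0]+w[1]-w[2]-w[3];print(np.degrees(np.arctan2(v[1],v[0])),np.linalg.norm(v)/2)
w=np.array([P(T,ht,*a,.01)[:2] for a in((338,118),(322,538),(155,532))]);v=w[0]-w[1]
print('plateT',w.tolist(),np.degrees(np.arctan2(v[1],v[0])),np.linalg.norm(v),np.linalg.norm(w[1]-w[2]), (w[0]+w[2])/2)
w=np.array([P(S,hs,*a,.01)[:2] for a in((645,185),(630,383),(62,325))]);v=w[2]-w[1]
print('plateS',w.tolist(),np.degrees(np.arctan2(v[1],v[0])),np.linalg.norm(v),(w[0]+w[2])/2)
# depth checks: target collars
for a in col[1]: print(P(T,tr,*a,None))
E
python3 m.py
```

```text
cam [ 0.3519 -0.0766  1.4501]
0 [ 0.5067 -0.0404] 4.377146499655732 0.0844429773869763
1 [ 0.5038 -0.095 ] 3.6920620291784263 0.08542580628153403
2 [ 0.5124 -0.1483] 4.225131009786955 0.08557803183788605
3 [ 0.5101 -0.2026] 4.076598607929115 0.08435320324415793
4 [ 0.5251 -0.2554] 4.999323770300858 0.08467436846108269
5 [ 0.5221 -0.3099] 4.389257975385517 0.0845488139634488
tray [ 0.5128 -0.1765] [np.float64(4.517369127031004), np.float64(4.098130850911039)] 4.035036221458183 4.328396511771299 0.3704091421051742 0.24662555566439734
T [[0.5346191258734354, 0.23640333429231003], [0.5353622025408511, 0.1928789281613823], [0.4508895060372545, 0.23967834577277025], [0.45001479774315456, 0.196413233818363]] [0.4927 0.2163]
-2.3062530644121693 0.0846070432335912
S [[0.5371187835501563, 0.23708128238039428], [0.5353342694897507, 0.19538966652691314], [0.45237674619276796, 0.2423557672671821], [0.4515854631123709, 0.19972294280447]] [0.4941 0.2186]
-3.2636116616073543 0.0843822752375242
plateT [[0.6314094156949808, 0.16307567039638632], [0.38139064981146337, 0.17359799364804734], [0.38673795915147363, 0.2724910576396793]] -2.409935658081728 0.25024008987476315 0.0990375273461064 [0.5091 0.2178]
plateS [[0.38593895059854894, 0.17312552506925627], [0.38845395508319286, 0.27255037532422977], [0.6375464023673761, 0.2621264525147138]] -2.396293095415827 0.24931045999067583 [0.5117 0.2176]
[ 0.544  -0.092   0.0722]
[ 0.4601 -0.0975  0.0685]
```

Emit:
{"method": "move_arm", "body": {
  "plan": [
    [0,0,0,0.138,60],
    [0,0,0,0.138,120],
    [0.033,-0.047,0,0,140],
    [0.033,-0.047,0,0,140],
    [0.033,-0.047,0,0,140],
    [0.033,-0.047,0,0,140],
    [0.033,-0.047,0,0,140],
    [0.033,-0.047,0,0,140],
    [0.033,-0.047,0,0,140],
    [0.033,-0.047,0,0,140]
  ],
  "grip_force": 60
}}

```text
t: 1.35
tool_pos: [0.4503, -0.191, 0.1834]
orientation: [3.139, 0.116, -0.0]
contact_force: [1.1, -0.3, -1.1]
finger_gap: 0.448
finger_force: 0.0
```

```bash
cat >> h.py <<'E'
def togo(x,y,z,yawdeg):
    s=r.state(); R=cv2.Rodrigues(np.array(s['orientation']))[0]
    yaw=np.degrees(np.arctan2(R[1,0],R[0,0]))
    np.set_printoptions(precision=4,suppress=True)
    print('t',s['t'],'pos',s['tool_pos'],'yaw',yaw,'zax',R[:,2],'gap',s['finger_gap'],'F',s['contact_force'],'ff',s['finger_force'])
    print('shift now-axes',R.T@(np.array([x,y,z])-s['tool_pos']),'turn',np.radians(yaw-yawdeg))
E
python3 -c "
from h import *
togo(.5073,-.0950,.183,4.25)"
```

```text
t 1.35 pos [ 0.4503 -0.191   0.1834] yaw 4.217717852203243 zax [-0.     -0.0001 -1.    ] gap 0.44753834753363925 F [ 1.1357 -0.268  -1.1262] ff 0.0
shift now-axes [ 0.0639 -0.0916  0.0004] turn -0.0005634297686688502
```

Emit:
{"method": "move_arm", "body": {
  "plan": [
    [0.032,-0.046,0,0,140],
    [0.032,-0.046,0,0,140],
    [0,0,0.04,0,140],
    [0,0,0.043,0,140],
    [0,0,0,0,140],
    [0,0,0,0,140]
  ]
}}

```text
t: 2.1
tool_pos: [0.5074, -0.0964, 0.1016]
orientation: [3.139, 0.116, 0.001]
contact_force: [0.4, -0.1, -0.2]
finger_gap: 0.452
finger_force: 0.0
```

```bash
python3 -c "
from h import *
togo(.5073,-.0950,.1,4.25)
d=shot('side','s1'); f=d['frame'][...,::-1]
a=cv2.resize(f[130:245,265:365],None,fx=5,fy=5,interpolation=cv2.INTER_CUBIC)
d=shot('top','t1'); f=d['frame'][...,::-1]
b=cv2.resize(f[145:245,290:350],None,fx=5.75,fy=5.75,interpolation=cv2.INTER_CUBIC)[:575]
cv2.imwrite('pics/c1.png',np.hstack([a,b[:,:300]]))"
```

```text
t 2.1 pos [ 0.5074 -0.0964  0.1016] yaw 4.217431784387018 zax [ 0.0009 -0.0001 -1.    ] gap 0.4524124026344259 F [ 0.3926 -0.0872 -0.1557] ff 0.0
shift now-axes [-0.     -0.0014  0.0016] turn -0.0005684225939459603
```

View pics/c1.png

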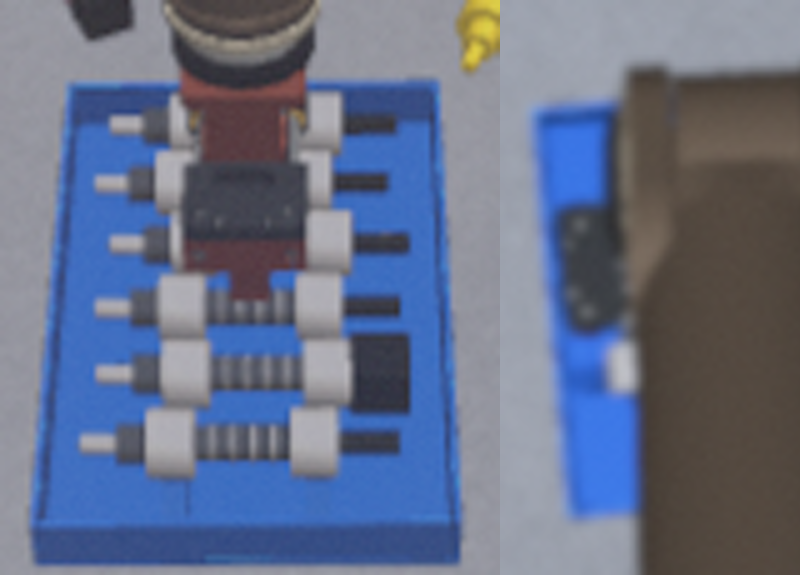

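Side crop: the nearest fingertip ends at about (250,298). The target collars are at (184,372) and (328,372), the block at (380,372), and the waists overlap from roughly 212 to 300. I'll check the target position in this view and the fingertip's projection.

```bash
python3 - <<'E'
from h import *
np.set_printoptions(precision=4,suppress=True)
d=dict(np.load('pics/s1.npz'))
Q=lambda x,y,z:world(d,265+(x+.5)/5-.5,130+(y+.5)/5-.5,z)
for nm,a,b in(('n1',(171,443),(315,443)),('target',(184,372),(328,372)),('n2',(183,306),(319,306))):
    p,q=Q(*a,.051),Q(*b,.051); print(nm,(p+q)/2,np.degrees(np.arctan2(*(p-q)[1::-1])))
print('tip',Q(250,298,.1016))
E
```

```text
n1 [ 0.5093 -0.0387  0.051 ] 3.818569388134692
target [ 0.5064 -0.0941  0.051 ] 3.7798841309771487
n2 [ 0.514  -0.1474  0.051 ] 3.742249646854245
tip [ 0.5099 -0.1074  0.1016]
```

```bash
python3 - <<'E'
from h import *
np.set_printoptions(precision=4,suppress=True)
d=dict(np.load('pics/s1.npz'))
for y in range(255,345,5):
    u=265+(252+.5)/5-.5;v=130+(y+.5)/5-.5
    print(y,world(d,u,v),d['frame'][int(round(v)),int(round(u))])
E
```

```text
255 [ 0.498  -0.0177  0.2325] [85 59 69]
260 [ 0.4982 -0.0186  0.2277] [88 62 68]
265 [ 0.4982 -0.0181  0.2245] [87 61 69]
270 [ 0.5042 -0.0716  0.1638] [83 56 64]
275 [ 0.504  -0.0687  0.1627] [82 60 70]
280 [ 0.5037 -0.0651  0.1626] [85 61 70]
285 [ 0.5042 -0.0693  0.154 ] [82 60 66]
290 [ 0.5046 -0.072   0.1469] [88 62 71]
295 [ 0.5042 -0.0674  0.1477] [89 64 71]
300 [ 0.5125 -0.1414  0.063 ] [90 83 95]
305 [ 0.5126 -0.1411  0.0588] [ 84  85 100]
310 [ 0.5128 -0.1422  0.0531] [82 83 93]
315 [ 0.5123 -0.1365  0.0548] [74 76 87]
320 [ 0.5127 -0.1387  0.0479] [59 66 91]
325 [ 0.5166 -0.1729  0.0054] [ 59  98 172]
330 [ 0.5163 -0.1695  0.0044] [ 61 109 193]
335 [ 0.516  -0.1658  0.0038] [ 59 107 193]
340 [ 0.5157 -0.1617  0.0037] [ 60 110 192]
```

The depth puts the fingertip about 43 mm higher than the reported TCP, so the frame may be stale. I'll take another picture.

```bash
python3 - <<'E'
from h import *
np.set_printoptions(precision=4,suppress=True)
d=shot('side','s2')
e=dict(np.load('pics/s1.npz'))
print('changed px',(abs(d['frame'].astype(int)-e['frame']).max(2)>40).sum())
for x in (240,252,262):
  for y in range(285,425,6):
    u=265+(x+.5)/5-.5;v=130+(y+.5)/5-.5
    print(x,y,world(d,u,v),d['frame'][int(round(v)),int(round(u))])
togo(.5073,-.0950,.1,4.25)
E
```

```text
changed px 5
240 285 [ 0.5111 -0.0704  0.1523] [83 57 66]
240 291 [ 0.5114 -0.0713  0.1463] [86 61 68]
240 297 [ 0.5108 -0.0652  0.1479] [85 63 73]
240 303 [ 0.5207 -0.1479  0.0526] [104 101 112]
240 309 [ 0.5201 -0.1415  0.0543] [115 117 127]
240 315 [ 0.5202 -0.1413  0.049 ] [91 90 99]
240 321 [ 0.5202 -0.1395  0.0455] [ 76  82 106]
240 327 [ 0.5239 -0.1695  0.0067] [ 62 100 173]
240 333 [ 0.5238 -0.1673  0.0035] [ 57 105 192]
240 339 [ 0.5237 -0.1655 -0.0003] [ 65 111 194]
240 345 [ 0.5229 -0.1573  0.0034] [ 58 107 193]
240 351 [ 0.5228 -0.1553 -0.0001] [ 62 102 177]
240 357 [ 0.5163 -0.0996  0.0576] [ 95 103 140]
240 363 [ 0.5155 -0.0923  0.0606] [105 106 119]
240 369 [ 0.515  -0.0866  0.0616] [107 109 120]
240 375 [ 0.515  -0.0849  0.0582] [102 105 114]
240 381 [ 0.5153 -0.087   0.0503] [ 91  92 102]
240 387 [ 0.5149 -0.0818  0.0508] [77 80 90]
240 393 [ 0.5196 -0.1196  0.001 ] [ 63  96 170]
240 399 [ 0.5186 -0.1106  0.0059] [ 60 109 193]
240 405 [ 0.5186 -0.109   0.0021] [ 59 108 192]
240 411 [ 0.5179 -0.1021  0.0045] [ 59 110 192]
240 417 [ 0.5173 -0.0957  0.0063] [ 59 109 192
[... 1830 characters left out ...]
05 117]
262 369 [ 0.5019 -0.0866  0.0626] [106 108 118]
262 375 [ 0.5022 -0.089   0.0544] [ 98 101 110]
262 381 [ 0.5018 -0.0843  0.0544] [ 91  92 100]
262 387 [ 0.5023 -0.0879  0.0447] [77 79 89]
262 393 [ 0.5056 -0.1176  0.0045] [ 66 100 171]
262 399 [ 0.5054 -0.114   0.0029] [ 62 111 193]
262 405 [ 0.5047 -0.1069  0.0056] [ 59 110 192]
262 411 [ 0.5041 -0.0999  0.0081] [ 60 109 192]
262 417 [ 0.5039 -0.0972  0.0056] [ 63 111 194]
262 423 [ 0.5036 -0.0937  0.0041] [ 66 100 167]
t 2.25 pos [ 0.508  -0.0966  0.1022] yaw 4.204627621861933 zax [ 0.0028 -0.0006 -1.    ] gap 0.4514131955454108 F [ 0.0052 -0.2971  0.3976] ff 0.0
shift now-axes [-0.0005 -0.0016  0.0022] turn -0.0007918973879691643
```

```bash
python3 - <<'E'
from h import *
np.set_printoptions(precision=4,suppress=True)
d=shot('side','s3'); 
s=r.state();print(s['t'],s['joint_pos'],s['joint_vel'],s['tool_pos'],s['orientation'])
e=dict(np.load('pics/side0.npz'))
f=lambda d,a,b,c,g:cv2.resize(d['frame'][b:g,a:c,::-1],(400,400),interpolation=cv2.INTER_CUBIC)
cv2.imwrite('pics/c3.png',np.hstack([f(e,380,0,460,80),f(d,275,125,355,205)]))
for u,v in((420,70),(421,66),(421,62),(422,55)): print(u,v,world(e,u,v))
E
```

```text
2.3 [ 0.3234  0.3351 -0.281   1.9353  0.1188  0.8843 -1.5154] [ 0.0003  0.0048 -0.0002  0.0077  0.0016 -0.0043 -0.0006] [ 0.5077 -0.0966  0.102 ] [3.1388 0.1151 0.0039]
420 70 [ 0.1981 -0.5402  0.2313]
421 66 [ 0.1965 -0.5425  0.2451]
421 62 [ 0.1999 -0.5322  0.2668]
422 55 [ 0.2032 -0.5095  0.3069]
```

View pics/c3.png

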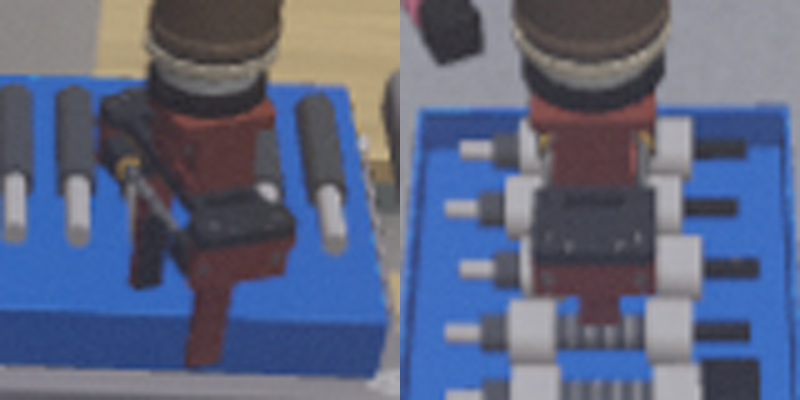

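Left is the start pose, with the near fingertip at about (205,365) in the crop. Right is now, with the fingertip at about (600,322). I'll quantify where the finger ends in both.

```bash
python3 - <<'E'
from h import *
np.set_printoptions(precision=4,suppress=True)
e=dict(np.load('pics/side0.npz'));d=dict(np.load('pics/s3.npz'))
for v in range(56,78): print(v,world(e,420,v),e['frame'][v,420])
print()
for v in range(180,196): print(v,world(d,315,v),d['frame'][v,315])
R=cv2.Rodrigues(e['rvec'])[0];print('cam',-R.T@e['tvec'].ravel())
def proj(p): 
    K=np.array([[e['fx'],0,e['cx']],[0,e['fy'],e['cy']],[0,0,1]])
    return cv2.projectPoints(np.array([p],float),e['rvec'],e['tvec'],K,e['distortion'])[0].ravel()
print(proj([.194,-.533,.183]),proj([.508,-.07,.102]),proj([.508,-.12,.102]))
E
```

```text
56 [ 0.2096 -0.5045  0.3063] [83 57 64]
57 [ 0.2095 -0.5015  0.3046] [75 53 57]
58 [ 0.2053 -0.5295  0.2831] [70 51 60]
59 [ 0.2035 -0.5395  0.273 ] [70 51 57]
60 [ 0.2042 -0.531   0.2748] [73 51 57]
61 [ 0.2045 -0.525   0.275 ] [76 52 60]
62 [ 0.2037 -0.528   0.2694] [80 55 61]
63 [ 0.2028 -0.531   0.2638] [76 50 56]
64 [ 0.2017 -0.5353  0.2572] [78 55 60]
65 [ 0.2008 -0.5388  0.2512] [77 54 61]
66 [ 0.201  -0.5334  0.251 ] [79 53 60]
67 [ 0.2008 -0.5314  0.2485] [78 53 61]
68 [ 0.1996 -0.5367  0.2413] [80 56 61]
69 [ 0.1989 -0.5384  0.2363] [82 55 63]
70 [ 0.1981 -0.5402  0.2313] [82 58 64]
71 [ 0.1985 -0.5339  0.2317] [81 56 59]
72 [ 0.1976 -0.5372  0.2257] [86 60 64]
73 [ 0.1319 -1.0089 -0.0987] [ 57  67 109]
74 [ 0.1313 -1.0083 -0.1034] [ 80  88 110]
75 [ 0.1323 -0.9965 -0.1004] [133 131 139]
76 [ 0.1338 -0.9811 -0.095 ] [134 131 140]
77 [ 0.1328 -0.9831 -0.1014] [137 135 141]

180 [ 0.4981 -0.0191  0.2333] [90 63 71]
181 [ 0.4979 -0.0164  0.2324] [88 62 71]
182 [ 0.4978 -0.0152  0.2298] [87 61 69]
183 [ 0.4979 -0.0151  0.2261] [86 57 66]
184 [ 0.5039 -0.0689  0.165 ] [82 58 66]
185 [ 0.5044 -0.0722  0.1574] [82 60 69]
186 [ 0.5044 -0.071   0.1545] [83 59 67]
187 [ 0.5043 -0.07    0.1515] [84 61 70]
188 [ 0.5041 -0.0667  0.1509] [86 62 71]
189 [ 0.505  -0.0741  0.1387] [88 66 76]
190 [ 0.5126 -0.1419  0.0606] [86 81 94]
191 [ 0.5127 -0.1416  0.0564] [83 85 99]
192 [ 0.5128 -0.1414  0.0522] [81 83 94]
193 [ 0.5124 -0.1367  0.0529] [72 75 84]
194 [ 0.513  -0.1409  0.0436] [64 70 94]
195 [ 0.5163 -0.1701  0.0066] [ 60  98 173]
cam [0.3962 0.9039 1.2009]
[419.4752  83.6375] [314.1343 198.6406] [315.6065 186.0194]
```

Both views agree that the real tips sit about 40 mm higher than the reported TCP. I'll descend in guarded steps and confirm from images and force.

Emit:
{"method": "move_arm", "body": {
  "plan": [
    [0,-0.0015,0.02,0,140],
    [0,0,0.02,0,140],
    [0,0,0,0,140],
    [0,0,0,0,140]
  ]
}}

```text
t: 2.8
tool_pos: [0.5074, -0.0949, 0.0615]
orientation: [3.139, 0.116, 0.002]
contact_force: [0.6, 0.1, 0.7]
finger_gap: 0.45
finger_force: 0.0
```

```bash
cat >> h.py <<'E'
def tip(d,rows=8):
    """finger visible in side view: points with finger colour near the tool"""
    s=r.state(); p=s['tool_pos']
    out=[]
    K=np.array([[d['fx'],0,d['cx']],[0,d['fy'],d['cy']],[0,0,1]])
    uv=cv2.projectPoints(np.array([p+[0,.027,.06]]),d['rvec'],d['tvec'],K,d['distortion'])[0].ravel().astype(int)
    for v in range(uv[1]-25,uv[1]+30):
        for u in range(uv[0]-15,uv[0]+16):
            w=world(d,u,v); c=d['frame'][v,u].astype(int)
            if c[0]>c[1]+15 and c[0]>c[2]+3 and abs(w[1]-p[1]-.027)<.02 and abs(w[0]-p[0])<.025 and w[2]<p[2]+.068: out.append(w)
    o=np.array(out); print('finger n',len(o),'mean',o.mean(0),'x range',np.percentile(o[:,0],[3,97]),'zmin',np.percentile(o[:,2],[0,3]))
E
python3 - <<'E'
from h import *
togo(.5073,-.0950,.03,4.25)
d=shot('side','s4'); tip(d)
f=cv2.resize(d['frame'][130:245,265:365,::-1],None,fx=5,fy=5,interpolation=cv2.INTER_CUBIC)
cv2.imwrite('pics/c4.png',f)
E
```

```text
t 2.8 pos [ 0.5074 -0.0949  0.0615] yaw 4.220601368726838 zax [ 0.0014 -0.0003 -1.    ] gap 0.450302947226781 F [0.6134 0.1448 0.7269] ff 0.0
shift now-axes [-0.0001  0.0001  0.0315] turn -0.0005131029112964533
finger n 27 mean [ 0.5047 -0.0676  0.1141] x range [0.4962 0.5139] zmin [0.1035 0.1059]
```

View pics/c4.png

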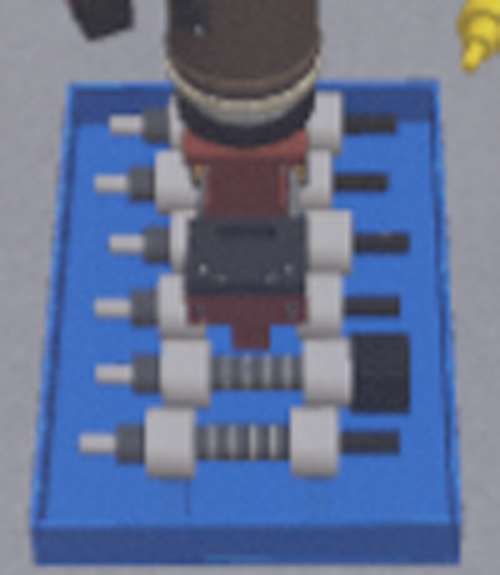

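The visible fingertip ends at about (250,345) in the crop, a true z near 0.102, against a reported 0.0615. The finger is in line with the target waist (212 to 300). I'll go on down with a small lateral correction.

Emit:
{"method": "move_arm", "body": {
  "plan": [
    [0.002,-0.002,0.015,0,140],
    [0,0,0.015,0,140],
    [0,0,0.015,0,140],
    [0,0,0,0,140],
    [0,0,0,0,140]
  ]
}}

```text
t: 3.48
tool_pos: [0.5085, -0.0926, 0.0153]
orientation: [-3.139, -0.116, 0.001]
contact_force: [-0.0, -0.0, 0.3]
finger_gap: 0.449
finger_force: 0.0
```

```bash
python3 - <<'E'
from h import *
togo(.5093,-.0930,-.0105,4.25)
d=shot('side','s5'); tip(d)
f=cv2.resize(d['frame'][130:245,265:365,::-1],None,fx=5,fy=5,interpolation=cv2.INTER_CUBIC)
cv2.imwrite('pics/c5.png',f)
E
```

```text
t 3.475 pos [ 0.5085 -0.0926  0.0153] yaw 4.232287996513776 zax [-0.0003  0.0001 -1.    ] gap 0.4485167161615591 F [-0.0012 -0.0251  0.3256] ff 0.0
shift now-axes [0.0007 0.0005 0.0258] turn -0.0003091327779593255
finger n 22 mean [ 0.5063 -0.0643  0.0674] x range [0.4968 0.5159] zmin [0.0599 0.0601]
```

View pics/c5.png

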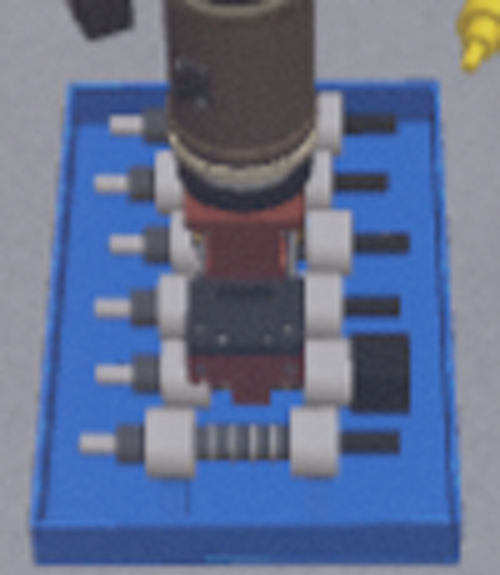

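The fingertip ends at about (250,402), z near 0.056. It is between the target and its neighbour with no contact force. I'll continue down.

Emit:
{"method": "move_arm", "body": {
  "plan": [
    [0,0,0.008,0,140],
    [0,0,0.008,0,140],
    [0,0,0.006,0,140],
    [0,0,0.004,0,140],
    [0,0,0,0,140]
  ]
}}

```text
t: 4.15
tool_pos: [0.5083, -0.0926, -0.0109]
orientation: [-3.139, -0.116, 0.001]
contact_force: [1.0, -0.9, 1.4]
finger_gap: 0.454
finger_force: 0.0
```

```bash
python3 - <<'E'
from h import *
togo(.5093,-.0930,-.0105,4.25)
d=shot('side','s6'); tip(d)
E
```

```text
t 4.15 pos [ 0.5083 -0.0926 -0.0109] yaw 4.231900766152018 zax [-0.0006  0.0001 -1.    ] gap 0.45402715911051156 F [ 0.9908 -0.9226  1.4287] ff 0.0
shift now-axes [ 0.001   0.0005 -0.0004] turn -0.0003158912227356918
finger n 10 mean [ 0.5052 -0.0648  0.0421] x range [0.4974 0.5123] zmin [0.0378 0.0378]
```

There is no contact at a reported z of -0.011, so the tool really is about 40 mm higher than reported. Closing now.

Emit:
{"method": "move_arm", "body": {
  "plan": [
    [0,0,0,0,170],
    [0,0,0,0,200],
    [0,0,0,0,230],
    [0,0,0,0,255],
    [0,0,0,0,255],
    [0,0,0,0,255]
  ],
  "grip_force": 60
}}

```text
t: 4.95
tool_pos: [0.5089, -0.0948, -0.0101]
orientation: [3.137, 0.113, 0.001]
contact_force: [0.5, -5.0, 1.2]
finger_gap: 0.239
finger_force: 60.0
```

Emit:
{"method": "move_arm", "body": {
  "plan": [
    [0,0.002,0,0,255],
    [0,0,-0.004,0,255],
    [0,0,-0.01,0,255],
    [0,0,-0.015,0,255],
    [0,0,-0.025,0,255],
    [0,0,-0.03,0,255],
    [0,0,-0.035,0,255],
    [0,0,0,0,255],
    [0,0,0,0,255]
  ]
}}

```text
t: 6.08
tool_pos: [0.5081, -0.0946, 0.108]
orientation: [3.139, 0.116, -0.001]
contact_force: [0.1, 0.2, -4.9]
finger_gap: 0.24
finger_force: 60.0
```

```bash
python3 - <<'E'
from h import *
togo(.4970,.2180,.110,-2.4)
d=shot('side','s7')
f=cv2.resize(d['frame'][90:250,240:390,::-1],None,fx=3.6,fy=3.6,interpolation=cv2.INTER_CUBIC)
cv2.imwrite('pics/c7.png',f)
E
```

```text
t 6.075 pos [ 0.5081 -0.0946  0.108 ] yaw 4.228030360857658 zax [-0.0005 -0.0001 -1.    ] gap 0.2403090893169139 F [ 0.0999  0.1686 -4.9039] ff 59.99817073345184
shift now-axes [ 0.012  -0.3126 -0.002 ] turn 0.11568095271911401
```

View pics/c7.png

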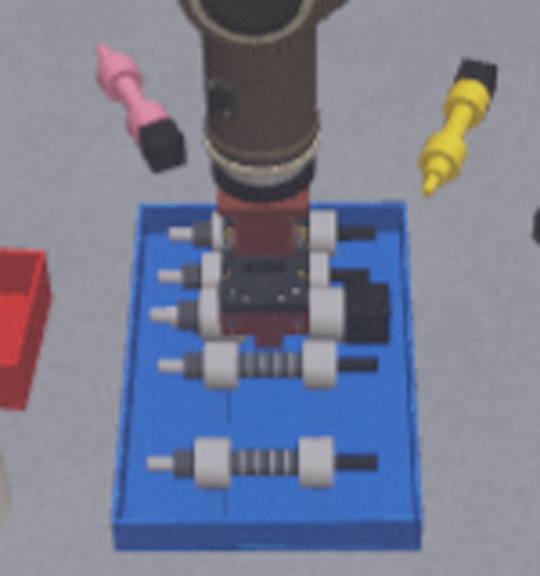

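The injector is lifted level at about (265,315), and all five neighbours are still in place. Weight reads 4.9 N. Moving above the holder.

Emit:
{"method": "move_arm", "body": {
  "plan": [
    [0,0,0,0.0585,255],
    [0,0,0,0.059,255],
    [-0.003,-0.02,0,0,255],
    [-0.003,-0.044,0,0,255],
    [-0.003,-0.051,0,0,255],
    [-0.004,-0.051,0,0,255],
    [-0.003,-0.051,0,0,255],
    [-0.003,-0.044,0,0,255],
    [-0.003,-0.03,0,0,255],
    [-0.003,-0.02,0,0,255]
  ]
}}

```text
t: 7.38
tool_pos: [0.4958, 0.2188, 0.1068]
orientation: [3.14, -0.065, -0.004]
contact_force: [0.2, -1.1, -5.1]
finger_gap: 0.236
finger_force: 60.0
```

Emit:
{"method": "move_arm", "body": {
  "plan": [
    [0,0,0.03,0,255],
    [0,0,0.025,0,255],
    [0,0,0,0,255],
    [0,0,0,0,255]
  ]
}}

```text
t: 7.88
tool_pos: [0.4973, 0.2173, 0.0535]
orientation: [3.141, -0.069, -0.001]
contact_force: [-0.4, -0.1, -4.7]
finger_gap: 0.24
finger_force: 60.0
```

```bash
python3 - <<'E'
from h import *
togo(.4966,.2172,.041,-2.5)
for n in('side','top'):
    d=shot(n,n+'8')
d=dict(np.load('pics/side8.npz'))
# coarse map of depth->world points around the injector in side view
H,W=d['depth'].shape
pts=[];pix=[]
for v in range(230,330):
    for u in range(235,375):
        w=world(d,u,v)
        if 0.36<w[0]<.66 and .14<w[1]<.30 and .03<w[2]<.15: pts.append(w);pix.append((u,v,*d['frame'][v,u]))
np.savez('pics/p8.npz',p=pts,q=pix)
p=np.array(pts);q=np.array(pix)
for x in np.arange(.37,.64,.006):
    m=abs(p[:,0]-x)<.003
    if m.sum(): i=p[m]; c=q[m][:,2:].mean(0).astype(int); print('%.3f n%d y %.3f..%.3f zmax %.3f c %s'%(x,m.sum(),i[:,1].min(),i[:,1].max(),i[:,2].max(),c))
E
```

```text
t 7.875 pos [0.4973 0.2173 0.0535] yaw -2.5026555757396483 zax [-0.0006 -0.     -1.    ] gap 0.240204479863251 F [-0.3746 -0.1181 -4.7304] ff 59.998160004615784
shift now-axes [-0.0006  0.0001  0.0125] turn -4.634854019294573e-05
0.400 n3 y 0.208..0.215 zmax 0.116 c [79 79 84]
0.406 n47 y 0.204..0.241 zmax 0.136 c [70 71 76]
0.412 n49 y 0.203..0.241 zmax 0.134 c [67 67 73]
0.418 n45 y 0.202..0.239 zmax 0.134 c [65 65 71]
0.424 n49 y 0.204..0.240 zmax 0.137 c [65 65 70]
0.430 n44 y 0.203..0.240 zmax 0.133 c [65 65 70]
0.436 n46 y 0.199..0.240 zmax 0.134 c [78 77 82]
0.442 n45 y 0.201..0.244 zmax 0.137 c [159 157 161]
0.448 n77 y 0.201..0.257 zmax 0.136 c [155 153 156]
0.454 n89 y 0.202..0.257 zmax 0.134 c [154 153 155]
0.460 n69 y 0.202..0.256 zmax 0.138 c [164 162 165]
0.466 n40 y 0.206..0.253 zmax 0.139 c [163 161 164]
0.472 n18 y 0.221..0.230 zmax 0.124 c [85 86 91]
0.526 n5 y 0.237..0.248 zmax 0.075 c [143 141 143]
0.532 n30 y 0.229..0.253 zmax 0.075 c [142 140 141]
0.538 n29 y 0.222..0.252 zmax 0.131 c [153 150 151]
0.544 n42 y 0.205..0.253 zmax 0.137 c [162 160 163]
0.550 n38 y 0.202..0.250 zmax 0.136 c [162 160 163]
0.556 n21 y 0.209..0.227 zmax 0.128 c [ 93  94 100]
0.562 n20 y 0.206..0.226 zmax 0.126 c [ 92  93 100]
0.568 n19 y 0.206..0.227 zmax 0.128 c [109 109 116]
0.574 n13 y 0.209..0.221 zmax 0.124 c [166 164 169]
0.580 n11 y 0.208..0.218 zmax 0.123 c [167 165 169]
0.586 n10 y 0.210..0.221 zmax 0.121 c [166 163 167]
0.592 n5 y 0.212..0.220 zmax 0.119 c [160 159 165]
0.604 n47 y 0.179..0.229 zmax 0.087 c [88 89 92]
0.610 n115 y 0.178..0.249 zmax 0.090 c [126 130 133]
0.616 n76 y 0.177..0.250 zmax 0.088 c [135 141 145]
0.622 n77 y 0.177..0.249 zmax 0.089 c [136 141 145]
0.628 n75 y 0.181..0.248 zmax 0.093 c [135 141 145]
0.634 n72 y 0.176..0.248 zmax 0.091 c [135 139 144]
```

```bash
python3 - <<'E'
from h import *
from scipy.optimize import least_squares
np.set_printoptions(precision=4,suppress=True)
for n in('side','top'):
    d=dict(np.load(f'pics/{n}8.npz')); P=[]
    for v in range(*((230,330) if n=='side' else (140,250))):
        for u in range(*((235,375) if n=='side' else (190,290))):
            w=world(d,u,v); c=d['frame'][v,u].astype(int)
            if .085<w[2]<.145 and .185<w[1]<.25 and c.min()>100 : P.append(w)
    P=np.array(P)
    for lo,hi in((.445,.463),(.53,.55)):
        q=P[(P[:,0]>lo)&(P[:,0]<hi)]
        if len(q)<8: print(n,lo,'few',len(q)); continue
        f=least_squares(lambda a:np.hypot(q[:,1]-a[0],q[:,2]-a[1])-.021,[.217,.11],loss='soft_l1',f_scale=.003)
        print(n,lo,len(q),q[:,0].mean(),f.x)
# block of holder in top frame and plate edges
E
```

```text
side 0.445 120 0.4539406124144119 [0.2184 0.1126]
side 0.53 38 0.5465023158398077 [0.2145 0.1118]
top 0.445 few 0
top 0.53 33 0.5427128818701398 [0.2151 0.1114]
```

Emit:
{"method": "move_arm", "body": {
  "plan": [
    [-0.001,-0.001,0.012,0,255],
    [0,0,0.01,0,255],
    [0,0,0.005,0,255],
    [0,0,0.003,0,255],
    [0,0,0,0,255]
  ]
}}

```text
t: 8.6
tool_pos: [0.4959, 0.218, 0.0234]
orientation: [3.14, -0.069, -0.001]
contact_force: [-4.3, -1.6, 1.4]
finger_gap: 0.239
finger_force: 60.0
```

Emit:
{"method": "move_arm", "body": {
  "plan": [
    [0,0,0.002,0,255],
    [0,0,0,0,255],
    [0,0,0,0,255]
  ]
}}

```text
t: 8.98
tool_pos: [0.4959, 0.2181, 0.0216]
orientation: [3.141, -0.069, -0.001]
contact_force: [-5.5, -1.7, 2.4]
finger_gap: 0.238
finger_force: 60.0
```

```bash
python3 - <<'E'
from h import *
s=r.state(); print(s['torque'])
togo(.4958,.2182,-.0041,-2.5)
d=shot('side','s9')
e=dict(np.load('pics/side8.npz'))
P=[];
for v in range(230,345):
    for u in range(235,375):
        w=world(d,u,v)
        if 0.36<w[0]<.66 and .14<w[1]<.30 and .03<w[2]<.15: P.append([*w,*d['frame'][v,u]])
p=np.array(P)
for x in np.arange(.388,.66,.004):
    m=abs(p[:,0]-x)<.002
    if m.sum(): i=p[m]; print('%.3f n%d y %.3f..%.3f zmax %.3f c %s'%(x,m.sum(),i[:,1].min(),i[:,1].max(),i[:,2].max(),i[:,3:].mean(0).astype(int)))
E
```

```text
[-0.31007621  1.07440739 -0.20019146]
t 8.975 pos [0.4959 0.2181 0.0216] yaw -2.502485753672056 zax [-0.0005 -0.0003 -1.    ] gap 0.23802201087609964 F [-5.4872 -1.691   2.4017] ff 60.01124382019043
shift now-axes [-0.0001 -0.0001  0.0257] turn -4.338458597091562e-05
0.400 n4 y 0.217..0.223 zmax 0.092 c [87 87 91]
0.404 n30 y 0.203..0.241 zmax 0.104 c [68 68 73]
0.408 n30 y 0.209..0.242 zmax 0.105 c [66 65 70]
0.412 n31 y 0.204..0.242 zmax 0.102 c [68 68 73]
0.416 n29 y 0.204..0.240 zmax 0.103 c [66 66 71]
0.420 n31 y 0.205..0.240 zmax 0.103 c [67 66 71]
0.424 n28 y 0.204..0.242 zmax 0.104 c [67 67 72]
0.428 n33 y 0.205..0.242 zmax 0.106 c [65 65 70]
0.432 n32 y 0.204..0.242 zmax 0.103 c [66 66 71]
0.436 n28 y 0.206..0.240 zmax 0.103 c [95 94 98]
0.440 n25 y 0.208..0.241 zmax 0.104 c [161 158 162]
0.444 n35 y 0.182..0.257 zmax 0.103 c [172 170 174]
0.448 n48 y 0.184..0.259 zmax 0.104 c [164 161 164]
0.452 n59 y 0.182..0.260 zmax 0.106 c [162 159 162]
0.456 n49 y 0.185..0.260 zmax 0.104 c [165 163 166]
0.460 n52 y 0.141..0.259 zmax 0.145 c [165 162 164]
0.464 n40 y 0.144..0.258 zmax 0
[... 1380 characters left out ...]
220 zmax 0.087 c [167 165 169]
0.580 n9 y 0.212..0.221 zmax 0.090 c [171 168 173]
0.584 n6 y 0.210..0.220 zmax 0.090 c [164 161 165]
0.588 n8 y 0.211..0.221 zmax 0.086 c [170 168 171]
0.604 n15 y 0.181..0.213 zmax 0.081 c [87 89 92]
0.608 n107 y 0.176..0.248 zmax 0.089 c [110 113 115]
0.612 n55 y 0.178..0.249 zmax 0.091 c [135 140 144]
0.616 n47 y 0.180..0.248 zmax 0.089 c [137 142 146]
0.620 n50 y 0.178..0.250 zmax 0.088 c [137 142 146]
0.624 n51 y 0.182..0.249 zmax 0.089 c [136 141 145]
0.628 n49 y 0.179..0.248 zmax 0.089 c [135 140 145]
0.632 n51 y 0.179..0.247 zmax 0.091 c [136 141 145]
0.636 n35 y 0.180..0.248 zmax 0.088 c [137 140 145]
0.640 n4 y 0.238..0.244 zmax 0.079 c [139 140 146]
```

Fx of -5.5 N suggests the tail block's front face rubs the rear jaw, meaning the injector is slightly too far forward. I'll back up, shift -x by 2 mm, and lower again.

Emit:
{"method": "move_arm", "body": {
  "plan": [
    [0,0,-0.005,0,255],
    [-0.002,0,-0.003,0,255],
    [0,0,0,0,255]
  ]
}}

```text
t: 9.4
tool_pos: [0.4948, 0.2187, 0.0297]
orientation: [-3.14, 0.068, -0.002]
contact_force: [0.3, 0.2, -4.8]
finger_gap: 0.237
finger_force: 60.0
```

Emit:
{"method": "move_arm", "body": {
  "plan": [
    [0,0,0.005,0,255],
    [0,0,0.003,0,255],
    [0,0,0,0,255]
  ]
}}

```text
t: 9.78
tool_pos: [0.495, 0.2182, 0.0215]
orientation: [-3.141, 0.069, -0.001]
contact_force: [2.1, -1.9, 1.9]
finger_gap: 0.239
finger_force: 60.0
```

Emit:
{"method": "move_arm", "body": {
  "plan": [
    [0.0005,0.0005,0.003,0,255],
    [0,0,0.003,0,255],
    [0,0,0.003,0,255],
    [0,0,0,0,255]
  ]
}}

```text
t: 10.28
tool_pos: [0.4949, 0.2178, 0.0119]
orientation: [-3.141, 0.069, 0.0]
contact_force: [3.1, -1.0, -3.9]
finger_gap: 0.24
finger_force: 60.0
```

Emit:
{"method": "move_arm", "body": {
  "plan": [
    [0,0,0.003,0,255],
    [0,0,0.003,0,255],
    [0,0,0.003,0,255],
    [0,0,0.003,0,255],
    [0,0,0,0,255]
  ]
}}

```text
t: 10.9
tool_pos: [0.4948, 0.2175, -0.0004]
orientation: [3.141, -0.069, -0.001]
contact_force: [5.7, 0.1, -13.6]
finger_gap: 0.24
finger_force: 60.0
```

Emit:
{"method": "move_arm", "body": {
  "plan": [
    [0.001,0,0.002,0,255],
    [0,0,0.0015,0,255],
    [0,0,0,0,255],
    [0,0,0,0,255]
  ]
}}

```text
t: 11.4
tool_pos: [0.4949, 0.2176, -0.0035]
orientation: [3.14, -0.068, -0.002]
contact_force: [0.1, 0.9, -12.0]
finger_gap: 0.24
finger_force: 60.0
```

Emit:
{"method": "move_arm", "body": {
  "plan": [
    [0,0,0.001,0,255],
    [0,0,0.001,0,255],
    [0,0,0,0,255],
    [0,0,0,0,255]
  ]
}}

```text
t: 11.9
tool_pos: [0.495, 0.2177, -0.0043]
orientation: [3.14, -0.068, -0.001]
contact_force: [-6.5, -1.8, 2.1]
finger_gap: 0.235
finger_force: 60.0
```

Seated: the force turned upward at the predicted height. A light final press, then I'll relax and open.

Emit:
{"method": "move_arm", "body": {
  "plan": [
    [0,0,0.001,0,255],
    [0,0,0,0,255],
    [0,0,0,0,255]
  ]
}}

```text
t: 12.28
tool_pos: [0.4951, 0.2177, -0.0043]
orientation: [3.14, -0.068, -0.0]
contact_force: [-8.0, -3.6, 11.8]
finger_gap: 0.233
finger_force: 60.0
```

Emit:
{"method": "move_arm", "body": {
  "plan": [
    [0,0,-0.0015,0,255],
    [0,0,0,0,255],
    [0,0,0,0,255]
  ]
}}

```text
t: 12.65
tool_pos: [0.495, 0.2177, -0.0043]
orientation: [3.14, -0.068, -0.002]
contact_force: [-6.9, -0.9, 0.4]
finger_gap: 0.238
finger_force: 60.0
```

Emit:
{"method": "move_arm", "body": {
  "plan": [
    [-0.001,0,0,0,255],
    [0,0,0,0,200],
    [0,0,0,0,140],
    [0,0,0,0,120],
    [0,0,0,0,120],
    [0,0,0,0,120]
  ]
}}

```text
t: 13.4
tool_pos: [0.4951, 0.218, -0.0044]
orientation: [-3.141, 0.069, -0.001]
contact_force: [0.7, 0.2, -1.1]
finger_gap: 0.53
finger_force: 0.0
```

Emit:
{"method": "move_arm", "body": {
  "plan": [
    [0,0,-0.01,0,120],
    [0,0,-0.02,0,120],
    [0,0,-0.04,0,120],
    [0,0,-0.05,0,120],
    [0,0,-0.05,0,120],
    [-0.04,0.02,0,0,120],
    [-0.04,0.03,0,0,120],
    [0,0.04,0,0,120],
    [0,0,0,0,120],
    [0,0,0,0,120]
  ]
}}

```text
t: 14.65
tool_pos: [0.4114, 0.132, 0.1661]
orientation: [-3.14, 0.069, -0.002]
contact_force: [-0.6, 0.5, 0.5]
finger_gap: 0.532
finger_force: 0.0
```

```bash
python3 - <<'E'
from h import *
from scipy.optimize import least_squares
np.set_printoptions(precision=4,suppress=True)
print(r.state()['t'])
for n in('side','top'):
    d=shot(n,n+'F'); P=[]
    for v in range(*((235,345) if n=='side' else (140,250))):
        for u in range(*((235,375) if n=='side' else (190,290))):
            w=world(d,u,v); c=d['frame'][v,u].astype(int)
            if .37<w[0]<.66 and .19<w[1]<.25 and .02<w[2]<.12: P.append([*w,*c])
    P=np.array(P)
    for lo,hi,rad in((.445,.463,.021),(.475,.515,.011),(.53,.55,.021)):
        q=P[(P[:,0]>lo)&(P[:,0]<hi)&(P[:,2]>(.05 if rad>.02 else .045))&(abs(P[:,1]-.2175)<.017)]
        if len(q)<8: print(n,lo,'few',len(q)); continue
        f=least_squares(lambda a:np.hypot(q[:,1]-a[0],q[:,2]-a[1])-rad,[.217,.055],loss='soft_l1',f_scale=.002)
        print(n,lo,len(q),f.x)
    b=P[(P[:,3]<95)&(P[:,0]<.45)]; print('block x',np.percentile(b[:,0],[2,98]),'ztop',np.percentile(b[:,2],95))
# neighbours: compare tray with start
a=dict(np.load('pics/side0.npz'));d=dict(np.load('pics/sideF.npz'))
df=abs(a['frame'].astype(int)-d['frame']).max(2)
m=(df>40); m[:, 400:]=0
v,u=np.nonzero(m); print('changed n',len(v)); hist=np.histogram2d(v,u,bins=[range(0,401,20),range(0,401,20)])[0]
for i,j in zip(*np.nonzero(hist>8)): print('rows',i*20,'cols',j*20,int(hist[i,j]))
E
```

```text
14.65
side 0.445 85 [0.2169 0.0547]
side 0.475 136 [0.2175 0.0546]
side 0.53 77 [0.2164 0.0545]
block x [0.4017 0.4346] ztop 0.07564595943209226
top 0.445 few 0
top 0.475 few 0
top 0.53 43 [0.2171 0.0522]Traceback (most recent call last):
  File "<stdin>", line 17, in <module>
    return _quantile_unchecked(
        a, q, axis, out, overwrite_input, method, keepdims, weights)
    return _ureduce(a,
                    func=_quantile_ureduce_func,
    ...<5 lines>...
                    overwrite_input=overwrite_input,
                    method=method)
    r = func(a, **kwargs)
    result = _quantile(arr,
                       quantiles=q,
    ...<2 lines>...
                       out=out,
                       weights=wgt)
    slices_having_nans = np.isnan(arr[-1, ...])
                                  ~~~^^^^^^^^^
IndexError: index -1 is out of bounds for axis 0 with size 0
```

The injector's axis measures 0.0546 m at both collars and the waist, so it is home and level. The gripper is clear, and the neighbours were in place when last viewed after the lift. Handing in.

```bash
python3 -c "
from h import *
a=dict(np.load('pics/side0.npz'));d=dict(np.load('pics/sideF.npz'))
m=abs(a['frame'].astype(int)-d['frame']).max(2)>45; m[:,360:]=0
v,u=np.nonzero(m[:250]); print('tray/bystander changes',len(v),np.percentile(v,[2,50,98]) if len(v) else '',np.percentile(u,[2,50,98]) if len(v) else '')
print(r.hand_in())"
```

```text
tray/bystander changes 4872 [ 86. 159. 237.] [298. 343. 359.]
the job is handed in; nothing more can be done
None
```

The square-block injector is seated in the tester's holder, nozzle towards the grey block, and the job was handed in at about 15 s. After release its axis measured 54.6 mm above the table (55 mm is home). The neighbours were in place when last viewed after the lift; I made no final check of them or the bystanders, because the arm blocked part of the last view.

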